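# Put the router templates on their stand and lock them with the keeper nut

## Robot

A 6-joint arm with a two-finger parallel gripper is mounted at the origin on the work surface. World frame = base frame: x ahead of the robot, y to its left, z up, the work surface at z = 0. Lengths are in mm, angles in rad, forces in N, time in s.
With the tool pointing down it reaches from about 350 to 800 mm from the base axis. Payload 7.3 kg.
Tool frame: the origin (TCP) lies at the very end of the fingers, on their centre line; the grasp point (between the pads) lies 19 mm behind it; z points along the fingers, y is the direction in which the jaws open and shut (so a half turn about z gives the same grasp; the last joint's range is limited). The gripper opens to 85 mm and grips with 20 to 120 N. Pads are 22 mm wide; open, the fingers measure 114 mm over their backs; the gripper's body (76 mm by 85 mm) begins 54 mm behind the grasp point. The pads swing forward as they close: fully open they stand 13 mm farther back than shut.
Start: joints at [1.131, 0.342, 1.524, -0, 1.275, -0.146], TCP at [152.02, 502.528, 231.322] pointing down, gripper open.
Joint ranges: [-2.53, 2.53], [-0.77, 2.02], [0.04, 2.7], [-1, 4.14], [0.28, 2.66], [-3.11, 3.11]. Speed limits (rad/s): [2.57, 2.57, 3.14, 3.14, 3.14, 3.14].

## Interface

Orientations are given as [roll, pitch, yaw] about the fixed x, y, z axes, in that order (R = Rz(yaw) Ry(pitch) Rx(roll)).
In Python, from plant import state, viewer, r gives the robot as it stands. The module is installed in compiled form; this text tells all that it offers.
- The arm moves only by the shell command python3 -m handwheel 'ROWS'. ROWS is text: rows parted by semicolons, each of 5 numbers parted by spaces: the shift along the tool's x, y, z in mm, then the turn about the tool's z in degrees, then the closure, from -1 (fully open) to 1 (shut), so that 0 is half open. In form: x y z turn gripper; .... A call has 1 to 20 rows; each row is the pose to reach, as a shift and turn from the pose commanded when the call began, along the tool's axes at that moment; what a row does not reach only later rows make up. A row lasts 1/8 s, in which the tool goes at most 62.5 mm and 10.7 degrees, less where a joint would pass 70% of its speed; a pose out of reach is approached as far as the arm can. A call with a gripper value outside its range is refused whole. The fingers move at their own pace and stop on an object; the grip force is fixed at half the most. Time passes only in rows, so rows that repeat a pose let the fingers close. It gives the time, the measured TCP pose, the force and the opening at its end, in the units of the state.
- state(): the state, without advancing time (a new reading comes with each control period).
- viewer.camera(name): name is "scene" or "top"; returns a dict with "frame" (400x640x3 uint8, red, green, blue), "fx", "fy", "cx", "cy" (pixels), "position" and "orientation" of the camera in the world. Camera axes: x right, y down, z forward; pixel columns grow to the right and rows downward; lengths in mm; the calibration is good to about 2 mm. A picture is of the moment at which its call begins. There is no depth.
- r.hand_in(): hands the job in, once; it reports no verdict.
The state is a dict: "time": time; "joints": joint angles; "dq": joint speeds; "effort": joint torques, N m; "ee_pos": TCP position; "ee_rot": TCP orientation; "contact_force": force on the tool from outside, world axes, zero at the start; "ft_torque": the same for the moment, N m; "gripper_width": finger opening in mm.
Only numpy, scipy, OpenCV 4.12 (cv2) and the standard library are available. Lean on these libraries where they do the work, as an engineer would, in place of code of your own. Each camera call takes 0.05 s, during which the arm holds its last target. There are 200 camera calls.

## Task

Put away the router templates: put every template that lies on the bench over the stand's post by its eye, so that they lie flat in a stack on the foot, then put the red keeper nut on the post, turn it backward until it drops into the start of the thread, and run it forward until it sits on the stack. Leave the glue bottle, the drill and the sander where they are.

Things in the scene. Friction and masses are not known exactly. Their poses are not given: they have to be found in the camera images.
- stand_post (a point): Template stand, fixed: blue square foot 110 x 110 x 18 mm with an upright steel post in its centre. Point on the post axis at the foot's top face, 18 mm above the bench; z up. The post is plain, 34 mm in diameter, for 46 mm above this point; above that is a coarse brass right-hand thread, 34 mm over the ridges. Post top 82 mm above this point.
- stand_crown (a point): On the post axis, 74 mm above stand_post: flat crown ring on top of the thread, with three entry gaps 120 deg apart. A small roof, 8.5 mm above the crown, covers each gap and is walled on its counter-clockwise side (seen from above), so a lug can enter a gap only by moving counter-clockwise along the crown. Thread: three starts, lead 27 mm per turn, about one turn long.
- nut_bar (a point): Keeper nut, loose, 0.18 kg: red closed cap, hub 54 mm in diameter and 61 mm tall, with a black grip bar on top 72 mm long (x) x 14 mm wide (y) x 28 mm tall (z). Point at the bar's centre, 75 mm above the nut's lower rim; stands rim down on the bench at first. Thread friction holds it where it is left. Turn it with the bar held loosely, or follow it down, as it must be free to sink.
- nut_rim (a point): Centre of the nut's lower rim; 36 mm bore, three lugs 20 mm above the rim. Set on the post the lugs rest on the roofs (rim 62 mm above stand_post) or the crown (54 mm). Forward (clockwise from above) it then meets a wall; backward, within about 150 deg, it drops into the thread (rim 45 to 48 mm) and stops; then forward it runs down, 90 to 260 deg, until the rim sits on the stack.
- disc_grip (a point): Template, yellow, round disc tail: loose flat plywood piece 10 mm thick, 171 to 186 mm long, 0.09 kg, lying flat on the bench; may be absent. This point is in the middle of its 36 mm wide neck, half-way up its thickness. x axis points from the eye to the tail along the neck, z up. The neck between eye ring and tail is straight over about 40 mm towards the eye and 18 mm or more towards the tail.
- disc_eye (a point): Centre of the eye of the same template (disc), half-way up its thickness, 75 mm from the grip point along -x; hole 42 mm, lined with a steel bush, ring 72 mm across. The template balances about 25 mm from here towards the grip.
- square_grip (a point): Template, mid-brown wood, square tail: loose flat plywood piece 10 mm thick, 171 to 186 mm long, 0.09 kg, lying flat on the bench; may be absent. This point is in the middle of its 36 mm wide neck, half-way up its thickness. x axis points from the eye to the tail along the neck, z up. The neck between eye ring and tail is straight over about 40 mm towards the eye and 18 mm or more towards the tail.
- square_eye (a point): Centre of the eye of the same template (square), half-way up its thickness, 75 mm from the grip point along -x; hole 42 mm, lined with a steel bush, ring 72 mm across. The template balances about 25 mm from here towards the grip.
- diamond_grip (a point): Template, green, diamond-shaped tail: loose flat plywood piece 10 mm thick, 171 to 186 mm long, 0.09 kg, lying flat on the bench; may be absent. This point is in the middle of its 36 mm wide neck, half-way up its thickness. x axis points from the eye to the tail along the neck, z up. The neck between eye ring and tail is straight over about 40 mm towards the eye and 18 mm or more towards the tail.
- diamond_eye (a point): Centre of the eye of the same template (diamond), half-way up its thickness, 75 mm from the grip point along -x; hole 42 mm, lined with a steel bush, ring 72 mm across. The template balances about 25 mm from here towards the grip.
- tee_grip (a point): Template, orange, tail is a crossbar (T), 80 wide: loose flat plywood piece 10 mm thick, 171 to 186 mm long, 0.09 kg, lying flat on the bench; may be absent. This point is in the middle of its 36 mm wide neck, half-way up its thickness. x axis points from the eye to the tail along the neck, z up. The neck between eye ring and tail is straight over about 40 mm towards the eye and 18 mm or more towards the tail.
- tee_eye (a point): Centre of the eye of the same template (tee), half-way up its thickness, 75 mm from the grip point along -x; hole 42 mm, lined with a steel bush, ring 72 mm across. The template balances about 25 mm from here towards the grip.
- glue_c (a point): Bystander: yellow glue bottle, 60 mm in diameter, 170 mm tall, standing; point half-way up.
- drill_c (a point): Bystander: yellow and black cordless drill standing on its battery, about 220 mm tall; point half-way up.
- sander_c (a point): Bystander: green orbital sander, 125 mm in diameter, 140 mm tall; point half-way up.
Mind the look-alikes: they are no part of the job. Leave any pink or white look-alike of the part that bears tee_grip alone.

How it is judged:
By the outcome, as a careful person would: the job done as asked, in the order asked, and still so for the second after the job is handed in, with the robot touching nothing.
Of disc, square, diamond, tee only 3 to 4 are there at a start; the rules pass over those that are not, and their reading is None.
At some moment in a run one of disc, square, diamond, tee may be knocked a few centimetres aside while the robot is not near it.
It also fails if it takes over 176 s, if anything falls off the work surface, if the arm or the gripper's body presses on something with over 40 N, if the wrist force passes 120 N, or if a joint passes its speed limit or range.

## Working session

There is one attempt and no reset: what is moved stays moved. The work goes in short steps, Python scripts to look and compute and a shell command to move; the robot and the scene stay as the last step left them, time stands still between calls to the robot, and variables do not carry over. Pictures are saved under pics/ and viewed, about 12 in all and at most 16, crops included, and the job is handed in when it is done.

```bash
mkdir -p pics; python3 - <<'E'
from plant import state, viewer
import cv2
s=state(); print({k:s[k] for k in('time','ee_pos','ee_rot','gripper_width','contact_force')})
for n in('scene','top'):
    c=viewer.camera(n); cv2.imwrite(f'pics/{n}0.png',c['frame'][:,:,::-1]); print(n,{k:c[k] for k in c if k!='frame'})
E
```

```text
{'time': 0.0, 'ee_pos': array([151.84741885, 502.13333623, 230.61429074]), 'ee_rot': array([-3.14003056e+00, -2.49295992e-04,  2.84774583e+00]), 'gripper_width': 85.41174638416427, 'contact_force': array([-0.99121701,  0.86203493,  0.79959756])}
scene {'fx': 380.90555708976217, 'fy': 380.90555708976217, 'cx': 317.69295581598044, 'cy': 197.86636603332803, 'position': array([1068.37457202,  690.70694178,  772.32580742]), 'orientation': array([-2.22834269,  0.02270675,  2.47506003])}
top {'fx': 435.50541037432674, 'fy': 435.50541037432674, 'cx': 319.56004365250016, 'cy': 188.62626577057026, 'position': array([ 215.36973023,   16.18890201, 1607.59876751]), 'orientation': array([-2.93773536, -0.00511488, -1.66193084])}
```

View pics/top0.png

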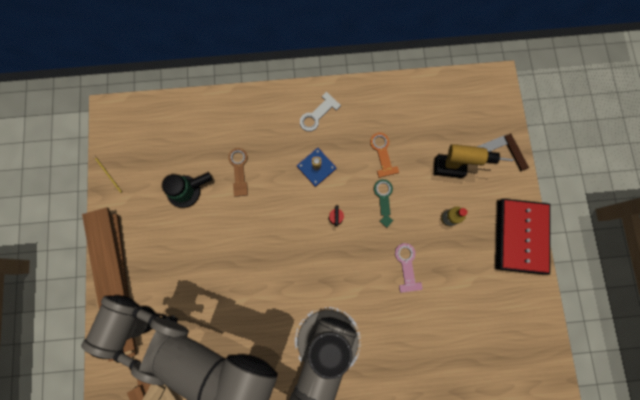

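View pics/scene0.png

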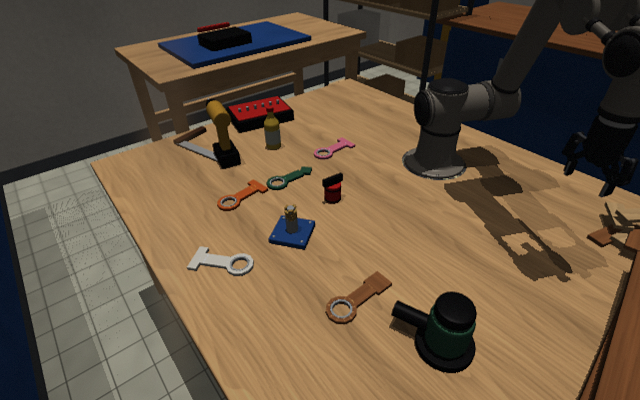

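The top view shows brown square (239,172), orange tee (383,155) and green diamond (385,203). The stand is at (316,166), the nut at (337,215), and no yellow disc is visible. Things that could be mistaken for a target:
- White T (319,112) and pink T (407,268) for the tee. The tee is the orange one.
- Red toolbox (523,236) for the nut.
- Glue bottle (457,215) for a yellow disc.

```bash
cat > h.py <<'E'
import numpy as np, cv2
from scipy.spatial.transform import Rotation as Ro
from plant import state, viewer
def cam(n,save=None):
    c=viewer.camera(n)
    if save: cv2.imwrite(save,c['frame'][:,:,::-1])
    c['hsv']=cv2.cvtColor(c['frame'],cv2.COLOR_RGB2HSV); c['R']=Ro.from_euler('xyz',c['orientation']).as_matrix(); return c
def plane(c,uv,z):
    uv=np.atleast_2d(uv).astype(float)
    d=np.c_[(uv[:,0]-c['cx'])/c['fx'],(uv[:,1]-c['cy'])/c['fy'],np.ones(len(uv))]@c['R'].T
    p=c['position']; return (p+d*((z-p[2])/d[:,2])[:,None])[:,:2]
def pix(c,P):
    q=(np.atleast_2d(P)-c['position'])@c['R']; return np.c_[q[:,0]/q[:,2]*c['fx']+c['cx'],q[:,1]/q[:,2]*c['fy']+c['cy']]
def tool(dx,dy):  # world shift -> tool x,y
    y=state()['ee_rot'][2]; return np.round([dx*np.cos(y)+dy*np.sin(y), dx*np.sin(y)-dy*np.cos(y)],1)
COL={'square':((5,95,40),(14,200,160)),'tee':((5,170,150),(16,255,255)),'diamond':((70,120,20),(92,255,160)),'foot':((105,140,50),(120,255,255)),'nut':((0,150,60),(5,255,255)),'nut2':((172,150,60),(180,255,255))}
def blob(c,lo,hi,near=None,amin=25):
    m=cv2.inRange(c['hsv'],np.array(lo),np.array(hi))
    n,l,s,ce=cv2.connectedComponentsWithStats(m)
    return m,l,[(i,s[i],ce[i]) for i in range(1,n) if s[i][4]>=amin]
E
python3 - <<'E'
from h import *
for n,pts in(('top',{'sq':[(238,190),(237,176),(244,155)],'tee':[(385,172),(384,158),(374,137)],'dia':[(386,217),(386,205),(378,182)],'foot':[(305,168)],'nut':[(332,214),(341,218)],'wood':[(200,120),(280,230)]}),('scene',{'sq':[(377,286),(360,297),(337,318)],'tee':[(259,187),(247,194),(229,206)],'dia':[(300,175),(290,180),(270,186)],'foot':[(293,241)],'nut':[(332,197)],'wood':[(250,320)]})):
    c=cam(n)
    for k,v in pts.items(): print(n,k,[c['hsv'][y,x].tolist() for x,y in v])
E
```

```text
top sq [[13, 144, 124], [13, 145, 127], [13, 58, 124]]
top tee [[12, 173, 165], [12, 176, 165], [11, 93, 145]]
top dia [[73, 104, 81], [72, 105, 80], [66, 40, 96]]
top foot [[108, 164, 112]]
top nut [[1, 169, 161], [1, 167, 162]]
top wood [[16, 108, 163], [16, 110, 156]]
scene sq [[12, 162, 113], [13, 163, 119], [13, 156, 118]]
scene tee [[10, 203, 162], [9, 204, 139], [15, 119, 163]]
scene dia [[73, 122, 44], [76, 144, 23], [72, 123, 56]]
scene foot [[109, 185, 105]]
scene nut [[179, 220, 44]]
scene wood [[16, 120, 178]]
```

```bash
cat >> h.py <<'E'
RNG={'square':((8,125,60),(14,230,145)),'tee':((6,150,90),(14,255,255)),'diamond':((60,70,10),(95,255,120))}
def roi(c,P,w=110):
    u=pix(c,[[P[0]+a,P[1]+b,10] for a in(-w,w) for b in(-w,w)]); return u.min(0),u.max(0)
def templ(c,name,P,w=120,z=10):
    """P rough world centre -> eye(hole), eye(end), yaw, length; top-face plane z"""
    m=cv2.inRange(c['hsv'],*map(np.array,RNG[name]))
    a,b=np.clip(roi(c,P,w),0,639).astype(int); k=np.zeros_like(m);k[a[1]:b[1],a[0]:b[0]]=1; m=m*k
    m=cv2.morphologyEx(m,cv2.MORPH_CLOSE,np.ones((3,3),np.uint8)) 
    cs,hi=cv2.findContours(m,cv2.RETR_CCOMP,cv2.CHAIN_APPROX_NONE)
    i=max((j for j in range(len(cs)) if hi[0][j][3]<0),key=lambda j:len(cs[j]))
    q=plane(c,cs[i][:,0],z); hole=[j for j in range(len(cs)) if hi[0][j][3]==i]
    f=np.zeros_like(m);cv2.drawContours(f,cs,i,255,-1)
    ys,xs=np.nonzero(f); A=plane(c,np.c_[xs,ys],z); mu=A.mean(0)
    ax=np.linalg.svd(A-mu,full_matrices=False)[2][0]
    h=None
    if hole:
        j=max(hole,key=lambda j:cv2.contourArea(cs[j])); h=plane(c,cs[j][:,0],z); hs=np.ptp(h,axis=0); h=(h.max(0)+h.min(0))/2
        if (h-mu)@ax>0: ax=-ax
    t=(q-mu)@ax; e=mu+ax*(t.min()+36)
    print(name,'hole',h if h is None else (h.round(1),hs.round(0)),'end',e.round(1),'yaw',np.degrees(np.arctan2(ax[1],ax[0])).round(1),'len',np.ptp(t).round(0),'mu',mu.round(0))
E
python3 - <<'E'
from h import *
T=cam('top');S=cam('scene')
g={'square':(239,172),'tee':(383,155),'diamond':(385,203)}
for n,uv in g.items():
    P=plane(T,uv,10)[0]; print(n,P.round(0)); templ(T,n,P); templ(S,n,P)
for c in(T,S):
    m,l,b=blob(c,(102,130,40),(122,255,255),amin=60)
    for i,s,ce in b:
        p=plane(c,ce,18)[0]
        if 450<p[0]<800 and abs(p[1])<200:
            ct=cv2.findContours((l==i).astype(np.uint8),0,1)[0][0]; q=plane(c,ct[:,0],18).astype(np.float32); print('foot',cv2.minAreaRect(q))
    m=cv2.inRange(c['hsv'],np.array((0,130,40)),np.array((5,255,255)))|cv2.inRange(c['hsv'],np.array((170,130,30)),np.array((180,255,255)))
    n,l,s,ce=cv2.connectedComponentsWithStats(m)
    for i in range(1,n):
        if s[i][4]>15: print('red',s[i],ce[i].round(1),plane(c,ce[i],45).round(0))
for n,c in(('t',T),('s',S)):
    w=[(230,90,440,300),(190,150,400,340)][n=='s']; f=c['frame'][w[1]:w[3],w[0]:w[2],::-1]; cv2.imwrite(f'pics/c{n}.png',cv2.resize(f,None,fx=2.8,fy=2.8,interpolation=cv2.INTER_CUBIC))
E
```

```text
square [635. 275.]
square hole None end [684.2 270.8] yaw 177.6 len 175.0 mu [604. 274.]
square hole (array([694.4, 275.7]), array([57., 60.])) end [697.7 277.8] yaw -178.5 len 189.0 mu [647. 276.]
tee [ 652. -275.]
tee hole None end [ 705.6 -266.3] yaw -171.4 len 169.0 mu [ 631. -278.]
tee hole (array([ 706.7, -270.6]), array([56., 63.])) end [ 711.  -269.1] yaw -171.4 len 177.0 mu [ 660. -277.]
diamond [ 467. -260.]
diamond hole None end [ 463.4 -256.1] yaw 179.1 len 114.0 mu [ 442. -256.]
diamond hole None end [ 418.7 -252.1] yaw 2.1 len 180.0 mu [ 471. -250.]
foot ((626.8826904296875, -16.76898193359375), (100.46415710449219, 100.46908569335938), 36.69501495361328)
red [ 502  200   48   74 3129] [525.9 236.2] [[ 296. -743.]]
red [329 209   7  15  66] [332.2 216.3] [[430. -57.]]
red [459 209   8   7  45] [462.6 211.8] [[ 404. -531.]]
red [338 210   6  13  61] [340.  215.9] [[429. -85.]]
foot ((630.2828979492188, -14.913864135742188), (109.29542541503906, 107.94512939453125), 36.36760711669922)
red [197  22  32  10 127] [212.3  26.2] [[ -214. -2278.]]
red [228  96  63  25 819] [258.  107.9] [[ 294. -760.]]
red [332 145  14   8  21] [338.  148.8] [[ 255. -247.]]
red [315 155  17   4  29] [323.  156.6] [[ 333. -240.]]
red [327 182  14   8  69] [334.3 186.3] [[420. -74.]]
red [325 192  16   9 110] [332.4 195.8] [[457. -39.]]
```

View pics/cs.png

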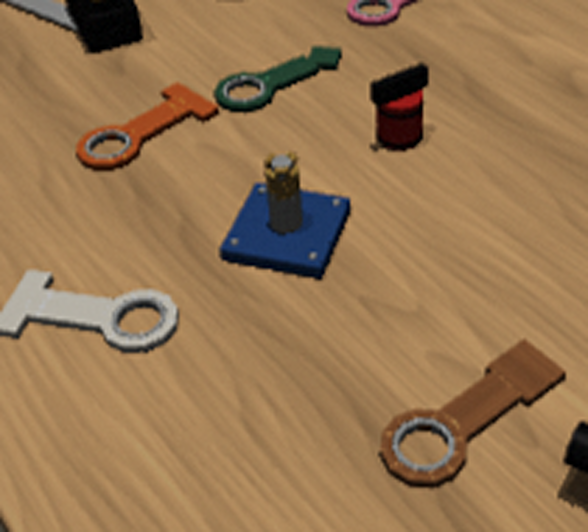

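The crop confirms the choice: orange tee, green diamond, brown square, stand and red nut with black bar. The white and pink T shapes are the look-alikes. Next I compute the post and nut, and the first shift to the square.

```bash
python3 - <<'E'
from h import *
T=cam('top');S=cam('scene')
print('post',plane(T,(316,160),100),plane(S,(292.3,207),100))
print('white',plane(T,[(310,122),(335,100)],10), 'pink',plane(T,[(405,254),(409,288)],10))
for c,w in((T,(325,200,350,232)),(S,(315,165,350,190))):
    m=np.zeros((400,640),np.uint8); m[w[1]:w[3],w[0]:w[2]]=(c['hsv'][w[1]:w[3],w[0]:w[2],2]<45)*255
    n,l,s,ce=cv2.connectedComponentsWithStats(m); i=1+s[1:,4].argmax(); ys,xs=np.nonzero(l==i)
    A=plane(c,np.c_[xs,ys],85); mu=A.mean(0); ax=np.linalg.svd(A-mu,full_matrices=False)[2][0]; t=(A-mu)@ax
    print('bar',s[i],mu,np.degrees(np.arctan2(ax[1],ax[0])),np.ptp(t))
print(tool(619.5-151.8,273.8-502.1))
E
```

```text
post [[630.50745953 -16.68217706]] [[622.64217744 -16.00568314]]
white [[ 808.91551502   -9.12783194]
 [ 890.59889939 -114.36657633]] pink [[ 273.80217948 -309.38907333]
 [ 152.85297299 -307.91958805]]
bar [335 223   3   2   6] [398.35825315 -66.34418033] 85.10350451586592 7.073723342598804
bar [323 173  20  17 175] [439.3756289  -60.39333283] 9.17298125682046 96.35661238924943
[-513.8  -83.1]
```

```bash
python3 -m handwheel '-514 -83 0 -18 -0.4;-514 -83 0 -18 -0.4;-514 -83 0 -18 -0.4;-514 -83 0 -18 -0.4;-514 -83 0 -18 -0.4;-514 -83 0 -18 -0.4;-514 -83 0 -18 -0.4;-514 -83 0 -18 -0.4;-514 -83 0 -18 -0.4;-514 -83 0 -18 -0.4;-514 -83 60 -18 -0.4;-514 -83 120 -18 -0.4;-514 -83 150 -18 -0.4;-514 -83 170 -18 -0.4;-514 -83 170 -18 -0.4'
python3 - <<'E'
from h import *
S=cam('scene'); templ(S,'square',(647,276)); s=state(); print(s['ee_pos'],s['ee_rot'],s['time'],s['gripper_width'])
f=S['frame'][220:380,280:460,::-1]; cv2.imwrite('pics/a.png',cv2.resize(f,None,fx=3.2,fy=3.2,interpolation=cv2.INTER_CUBIC))
E
```

```text
time: 2.28
ee_pos: [617.9, 274.8, 59.8]
ee_rot: [-3.141, -0.004, -3.12]
contact_force: [0.5, 0.7, 0.1]
gripper_width: 59.8
square hole (array([690.4, 275.7]), array([65., 60.])) end [663.5 272. ] yaw 10.4 len 107.0 mu [693. 277.]
[619.07297947 274.95694557  61.37214503] [-3.14153924e+00 -9.54886214e-04 -3.12022513e+00] 2.325 59.87570124030681
```

View pics/a.png

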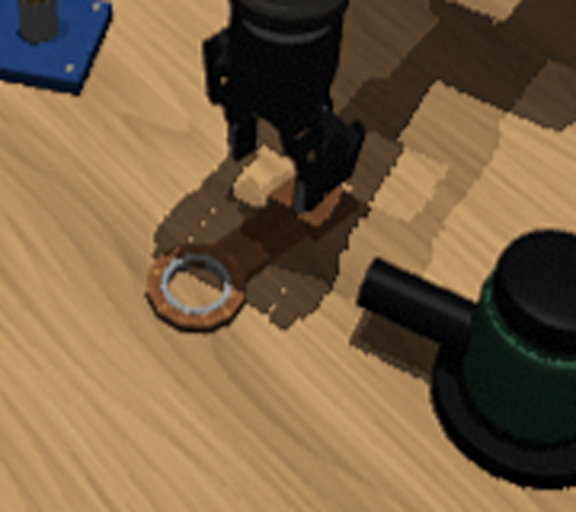

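The gripper is above the square's neck, with the eye at crop (197,284), clear of the sander. I descend and grip.

```bash
python3 -m handwheel '0 0 30 0 -0.4;0 0 50 0 -0.4;0 0 57 0 -0.4;0 0 57 0 -0.4;0 0 57 0 1;0 0 57 0 1;0 0 57 0 1;0 0 57 0 1;0 0 57 0 1;0 0 50 0 1;0 0 40 0 1;0 0 10 0 1;0 0 -40 0 1;0 0 -80 0 1;0 0 -80 0 1'
python3 - <<'E'
from h import *
S=cam('scene'); templ(S,'square',(665,276),z=145);s=state(); print(s['ee_pos'],s['ee_rot'],s['gripper_width'],s['contact_force'])
f=S['frame'][160:340,220:430,::-1]; cv2.imwrite('pics/b.png',cv2.resize(f,None,fx=3,fy=3,interpolation=cv2.INTER_CUBIC))
E
```

```text
time: 4.2
ee_pos: [621.9, 274.9, 146.3]
ee_rot: [3.139, 0.008, -3.121]
contact_force: [-0.2, 0.4, -1.9]
gripper_width: 33.0
square hole (array([691.1, 272.3]), array([62., 59.])) end [676.4 274.8] yaw 2.1 len 94.0 mu [692. 275.]
[620.62697314 274.45421428 143.38479833] [ 3.1404914   0.00343861 -3.12124895] 33.28180369377057 [ 0.29948354 -1.05252479 -1.6181061 ]
```

View pics/b.png

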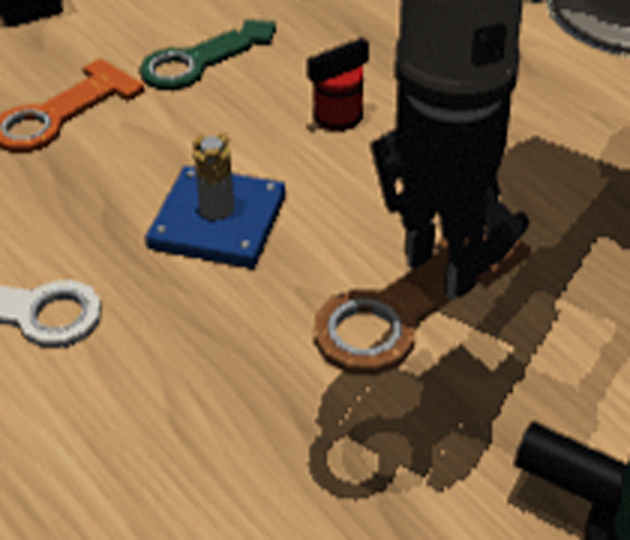

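The square is held level at mid-neck, with its eye at crop (363,328). Next I move it above the post, turned to 126.5°.

```bash
python3 -m handwheel '40 -232 0 55 1;40 -232 0 55 1;40 -232 0 55 1;40 -232 0 55 1;40 -232 0 55 1;40 -232 0 55 1;40 -232 0 55 1;40 -232 0 55 1;40 -232 0 55 1'
cat >> h.py <<'E'
def look(name,fn,z,box=60,c=None,sc=4):
    S=cam('scene'); s=state(); p=s['ee_pos']; y=s['ee_rot'][2]
    e=p[:2]-73*np.array([np.cos(y),np.sin(y)])
    print(p.round(1),np.degrees(y).round(1),'w',round(s['gripper_width'],1),'F',s['contact_force'].round(1),'t',s['time'],'eye pred',e.round(1))
    templ(S,name,e,w=box,z=z); u=pix(S,[628.5,-16,60])[0].astype(int)
    f=S['frame'][u[1]-70:u[1]+70,u[0]-90:u[0]+90,::-1]; cv2.imwrite(fn,cv2.resize(f,None,fx=sc,fy=sc,interpolation=cv2.INTER_CUBIC)); print('crop origin',u-[90,70])
E
python3 - <<'E'
from h import *
look('square','pics/c.png',147)
E
```

```text
time: 5.38
ee_pos: [584.6, 42.0, 141.2]
ee_rot: [-3.142, -0.0, 2.204]
contact_force: [0.5, 0.5, -0.7]
gripper_width: 33.4
[584.7  41.9 141.2] 126.3 w 33.1 F [-0.6 -0.9 -0.5] t 5.425 eye pred [627.8 -16.9]
square hole None end [727.  162.6] yaw 0.0 len 0.0 mu [691. 163.]
crop origin [201 148]
```

View pics/c.png

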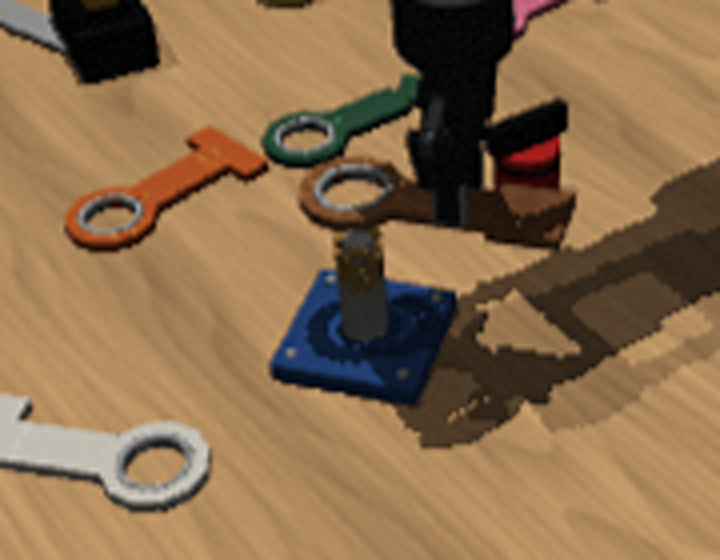

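```bash
python3 - <<'E'
from h import *
S=cam('scene')
for z in(140,145,150): print(z,plane(S,(289.2,194.75),z))
print('post top',plane(S,(290.3,207.7),100),plane(S,(292.3,207),100),'base',plane(S,(201+363/4,148+333/4),18))
print(pix(S,[[628.5,-16,z] for z in (18,60,100,146)]))
E
```

```text
140 [[624.82083651 -23.32700602]]
145 [[628.32815608 -17.68091393]]
150 [[631.83547564 -12.03482184]]
post top [[628.76022409 -17.05167026]] [[622.64217744 -16.00568314]] base [[634.3598633  -11.18908622]]
[[292.44167461 229.52248013]
 [291.51511168 218.66788771]
 [290.59123206 207.84473006]
 [289.47502864 194.76851832]]
```

Hole and post line up within about 1 mm, so I lower it, slowly at the end.

```bash
python3 -m handwheel '0 0 20 0 1;0 0 40 0 1;0 0 55 0 1;0 0 70 0 1;0 0 85 0 1;0 0 100 0 1;0 0 110 0 1;0 0 114 0 1;0 0 117 0 1;0 0 117 0 1'
python3 - <<'E'
from h import *
s=state();print(s['ee_pos'],s['contact_force'],s['ft_torque'])
E
```

```text
time: 6.72
ee_pos: [584.9, 41.5, 24.5]
ee_rot: [3.141, 0.0, 2.202]
contact_force: [0.3, 0.3, 0.1]
gripper_width: 33.3
[584.94846989  41.47466212  24.53754906] [0.25604398 0.32958569 0.12606099] [-0.030096    0.00789712 -0.0208155 ]
```

```bash
python3 -m handwheel '0 0 2 0 1;0 0 2 0 1;0 0 2 0 -0.4;0 0 2 0 -0.4;0 0 2 0 -0.4;0 0 2 0 -0.4;0 0 -20 0 -0.4;0 0 -60 0 -0.4;0 0 -120 0 -0.4;0 0 -160 0 -0.4;0 0 -160 0 -0.4'
python3 - <<'E'
from h import *
look('square','pics/d.png',28)
S=cam('scene');T=cam('top')
for c in(T,S): templ(c,'tee',(660,-277)); templ(c,'diamond',(471,-250))
print('d',tool(632.5-584.9,-281.7-41.5))
E
```

```text
time: 8.1
ee_pos: [586.6, 41.4, 188.1]
ee_rot: [3.136, 0.005, 2.202]
contact_force: [0.6, -0.5, 0.1]
gripper_width: 59.8
[585.3  41.4 185.7] 126.2 w 59.5 F [ 0.1 -0.3 -1.3] t 8.15 eye pred [628.4 -17.5]
square hole None end [655.  -21.1] yaw 74.5 len 63.0 mu [654. -23.]
crop origin [201 148]
tee hole None end [ 702.7 -260.8] yaw -167.7 len 168.0 mu [ 627. -277.]
diamond hole None end [ 458.9 -256.6] yaw 178.5 len 110.0 mu [ 441. -256.]
tee hole (array([ 706.7, -270.6]), array([56., 63.])) end [ 711.  -268.7] yaw -171.4 len 177.0 mu [ 661. -276.]
diamond hole None end [ 448.4 -253.4] yaw 4.4 len 150.0 mu [ 489. -250.]
d [-289.  -152.3]
```

View pics/d.png

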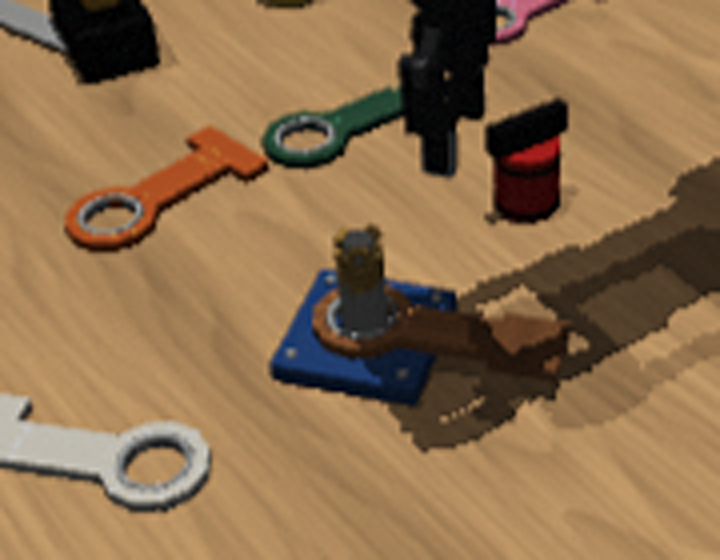

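The square lies flat on the foot with the post (357,300) through its eye. Next is the tee, unmoved: eye (707,-270), grip about (633,-282).

```bash
python3 -m handwheel '-289 -152 0 118 -0.4;-289 -152 0 118 -0.4;-289 -152 0 118 -0.4;-289 -152 0 118 -0.4;-289 -152 0 118 -0.4;-289 -152 0 118 -0.4;-289 -152 0 118 -0.4;-289 -152 0 118 -0.4;-289 -152 0 118 -0.4;-289 -152 0 118 -0.4;-289 -152 0 118 -0.4;-289 -152 0 118 -0.4;-289 -152 60 118 -0.4;-289 -152 110 118 -0.4;-289 -152 130 118 -0.4;-289 -152 130 118 -0.4'
python3 - <<'E'
from h import *
S=cam('scene'); templ(S,'tee',(660,-277)); s=state(); print(s['ee_pos'],np.degrees(s['ee_rot']))
m,l,b=blob(S,(6,150,60),(14,255,255));
f=S['frame'][120:240,170:330,::-1]; cv2.imwrite('pics/e.png',cv2.resize(f,None,fx=4,fy=4,interpolation=cv2.INTER_CUBIC))
E
```

```text
time: 10.25
ee_pos: [631.0, -280.6, 51.1]
ee_rot: [-3.138, 0.005, 0.146]
contact_force: [-0.1, 0.1, 0.1]
gripper_width: 59.7
tee hole None end [ 723.5 -274.7] yaw 79.9 len 75.0 mu [ 724. -271.]
[ 632.1435717  -281.30073166   53.29223659] [-1.79922268e+02  8.80925564e-02  8.31253437e+00]
```

View pics/e.png

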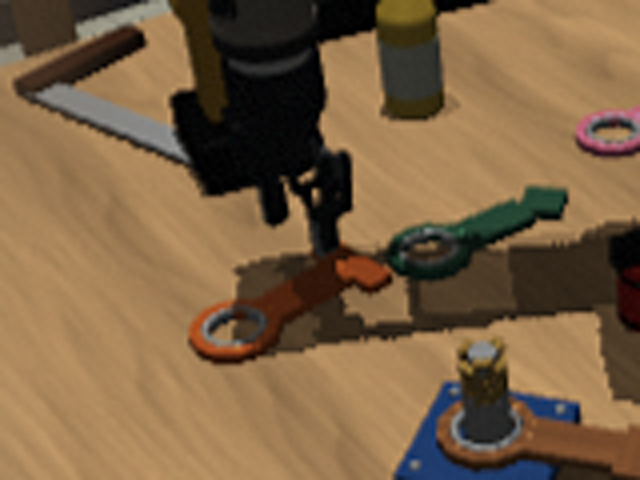

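The fingers straddle the orange neck, at crop (325,250). I grip and lift.

```bash
python3 -m handwheel '0 0 25 0 -0.4;0 0 43 0 -0.4;0 0 50 0 -0.4;0 0 50 0 -0.4;0 0 50 0 1;0 0 50 0 1;0 0 50 0 1;0 0 50 0 1;0 0 50 0 1;0 0 43 0 1;0 0 30 0 1;0 0 0 0 1;0 0 -50 0 1;0 0 -87 0 1;0 0 -87 0 1;0 0 -87 0 1'
python3 - <<'E'
from h import *
s=state();y=s['ee_rot'][2];print(s['ee_pos'],np.degrees(y),s['gripper_width'],s['contact_force'])
# target: template yaw -53.5, tool yaw 126.5, eye at tool +x
a=np.radians(-53.5);t=np.array([628.5,-16])+73.5*np.array([np.cos(a),np.sin(a)]);d=t-s['ee_pos'][:2];print(t,tool(*d))
E
```

```text
time: 12.3
ee_pos: [632.0, -281.2, 140.7]
ee_rot: [-3.141, 0.001, 0.143]
contact_force: [0.1, 0.5, -1.3]
gripper_width: 32.8
[ 632.01636407 -281.23762835  140.65455646] 8.167943214335503 32.80617079933649 [ 0.0688353   0.47317855 -1.31984582]
[672.21947483 -75.08347926] [  69.1 -198.4]
```

```bash
python3 -m handwheel '69 -198 0 -118 1;69 -198 0 -118 1;69 -198 0 -118 1;69 -198 0 -118 1;69 -198 0 -118 1;69 -198 0 -118 1;69 -198 0 -118 1;69 -198 0 -118 1;69 -198 0 -118 1;69 -198 0 -118 1;69 -198 0 -118 1;69 -198 0 -118 1;69 -198 0 -118 1'
cat >> h.py <<'E'
def hole(c,z,win,fn=None,rng=None):
    """ellipse of ring's outer contour by colour in pixel window (u0,v0,u1,v1)"""
    u0,v0,u1,v1=win; f=c['frame'][v0:v1,u0:u1,::-1]
    if fn: cv2.imwrite(fn,cv2.resize(f,None,fx=5,fy=5,interpolation=cv2.INTER_CUBIC))
E
python3 - <<'E'
from h import *
S=cam('scene');s=state();y=s['ee_rot'][2];print(s['ee_pos'],np.degrees(y),s['gripper_width'])
print('want',pix(S,[628.5,-16,146]))
u0,v0=220,150; f=S['frame'][v0:v0+90,u0:u0+130,::-1]; cv2.imwrite('pics/f.png',cv2.resize(f,None,fx=5,fy=5,interpolation=cv2.INTER_CUBIC))
E
```

```text
time: 13.92
ee_pos: [672.3, -75.7, 140.2]
ee_rot: [-3.141, -0.001, 2.198]
contact_force: [-0.4, 0.3, -0.3]
gripper_width: 33.3
[672.40660478 -75.69166741 140.51321054] 125.99811087287848 33.24822249462167
want [[289.47502864 194.76851832]]
```

View pics/f.png

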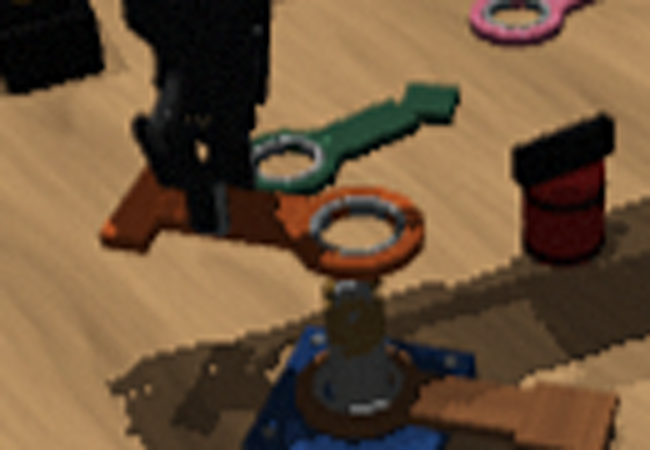

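The tee is level, and its hole at crop (357,223) sits about 2 px beyond the post axis along the neck. I shift it back 3 mm and lower.

```bash
python3 -m handwheel '-3 0 0 0 1;-3 0 20 0 1;-3 0 40 0 1;-3 0 52 0 1;-3 0 65 0 1;-3 0 80 0 1;-3 0 92 0 1;-3 0 100 0 1;-3 0 104 0 1;-3 0 107 0 1;-3 0 107 0 1'
python3 - <<'E'
from h import *
s=state();print(s['ee_pos'],s['contact_force'],s['ft_torque'])
E
```

```text
time: 15.35
ee_pos: [674.6, -78.2, 34.4]
ee_rot: [3.141, 0.0, 2.202]
contact_force: [-0.7, -0.2, -0.4]
gripper_width: 33.4
[674.58381765 -78.15803871  34.44645429] [-0.73137019 -0.23560489 -0.44349321] [-0.02157276 -0.02591012 -0.04620033]
```

```bash
python3 -m handwheel '0 0 2 0 1;0 0 2 0 1;0 0 2 0 -0.4;0 0 2 0 -0.4;0 0 2 0 -0.4;0 0 2 0 -0.4;0 0 -20 0 -0.4;0 0 -60 0 -0.4;0 0 -120 0 -0.4;0 0 -150 0 -0.4;0 0 -150 0 -0.4'
python3 - <<'E'
from h import *
S=cam('scene');s=state();y=s['ee_rot'][2];print(s['ee_pos'],np.degrees(y),s['gripper_width'])
RNG['diamond']=((55,60,10),(98,255,140)); templ(S,'diamond',(471,-250),w=110)
templ(cam('top'),'diamond',(471,-250),w=110)
u0,v0=200,145; f=S['frame'][v0:v0+120,u0:u0+150,::-1]; cv2.imwrite('pics/g.png',cv2.resize(f,None,fx=5,fy=5,interpolation=cv2.INTER_CUBIC))
E
```

```text
time: 16.73
ee_pos: [675.8, -78.4, 187.6]
ee_rot: [3.137, 0.005, 2.202]
contact_force: [-0.3, 0.3, -0.2]
gripper_width: 59.6
[674.71763888 -78.22611763 184.97903159] 126.16598610341188 59.72653462978813
diamond hole None end [ 418.7 -252.8] yaw 2.0 len 180.0 mu [ 472. -251.]
diamond hole None end [ 488.9 -253.1] yaw -177.5 len 140.0 mu [ 444. -255.]
```

View pics/g.png

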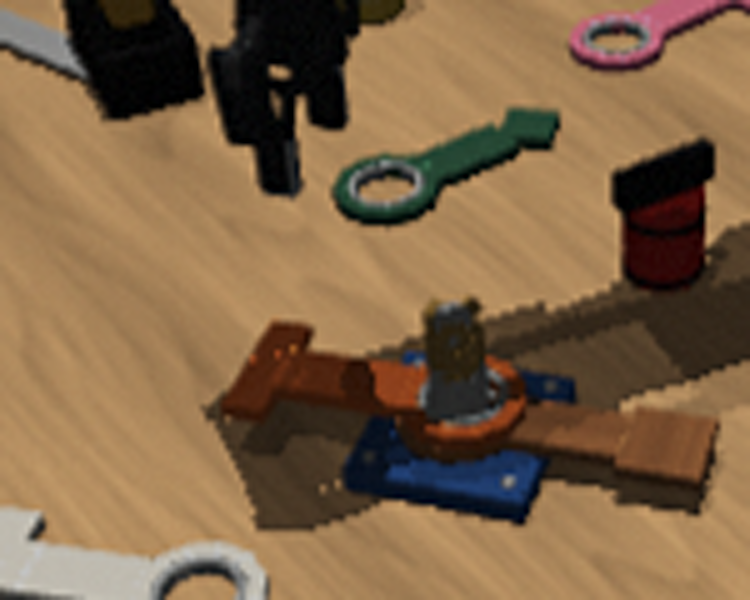

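The tee lies flat on the square, with the post through both eyes. The diamond eye is at crop (387,184) and its tail at (533,128).

```bash
python3 - <<'E'
from h import *
S=cam('scene')
p=plane(S,[(200+387/5,145+184/5),(200+533/5,145+128/5),(200+470/5,145+157/5)],10);print(p)
d=p[1]-p[0];a=np.arctan2(d[1],d[0]);g=p[0]+75*d/np.hypot(*d);print(np.degrees(a),np.hypot(*d),g,tool(*(g-[674.7,-78.2])))
E
```

```text
[[ 522.56600449 -257.95440959]
 [ 402.54825363 -248.59550671]
 [ 458.98467751 -247.75951609]]
175.54113711310552 120.3820982772418 [ 447.79299884 -252.12366128] [  -6.5 -285.8]
```

```bash
python3 -m handwheel '-7 -285 0 127 -0.6;-7 -285 0 127 -0.6;-7 -285 0 127 -0.6;-7 -285 0 127 -0.6;-7 -285 0 127 -0.6;-7 -285 0 127 -0.6;-7 -285 0 127 -0.6;-7 -285 0 127 -0.6;-7 -285 0 127 -0.6;-7 -285 0 127 -0.6;-7 -285 0 127 -0.6;-7 -285 0 127 -0.6;-7 -285 0 127 -0.6;-7 -285 50 127 -0.6;-7 -285 100 127 -0.6;-7 -285 130 127 -0.6;-7 -285 130 127 -0.6;-7 -285 130 127 -0.6'
python3 - <<'E'
from h import *
S=cam('scene');T=cam('top');s=state();y=s['ee_rot'][2];print(s['ee_pos'],np.degrees(y),s['gripper_width'])
f=S['frame'][140:220,230:350,::-1]; g=T['frame'][160:240,340:420,::-1]; cv2.imwrite('pics/i.png',np.hstack([cv2.resize(x,None,fx=4,fy=4,interpolation=cv2.INTER_CUBIC) for x in(f,g)]))
E
```

```text
time: 19.12
ee_pos: [449.0, -252.4, 55.0]
ee_rot: [3.141, -0.001, -0.013]
contact_force: [-0.2, 0.6, -0.0]
gripper_width: 68.2
[ 449.30839621 -252.58692408   55.6354161 ] -0.7823185881240327 68.28481033391854
```

View pics/i.png

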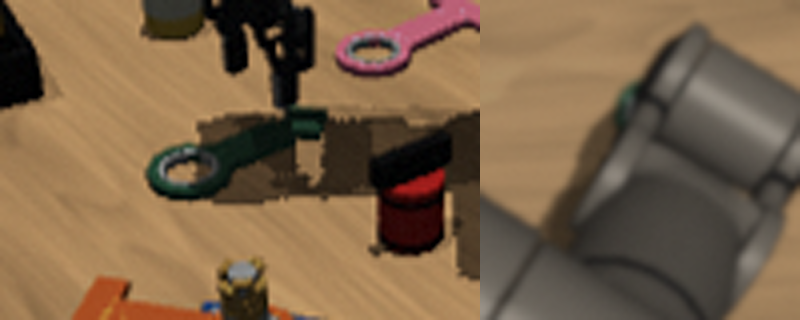

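The fingers are above the green neck, with the eye at crop (188,165). I grip and lift.

```bash
python3 -m handwheel '0 0 25 0 -0.6;0 0 43 0 -0.6;0 0 50 0 -0.6;0 0 50 0 -0.6;0 0 50 0 1;0 0 50 0 1;0 0 50 0 1;0 0 50 0 1;0 0 50 0 1;0 0 50 0 1;0 0 43 0 1;0 0 30 0 1;0 0 0 0 1;0 0 -50 0 1;0 0 -87 0 1;0 0 -87 0 1;0 0 -87 0 1'
python3 - <<'E'
from h import *
s=state();y=s['ee_rot'][2];print(s['ee_pos'],np.degrees(y),s['gripper_width'],s['contact_force'])
a=np.radians(-143.5);t=np.array([628.5,-16])+75*np.array([np.cos(a),np.sin(a)]);d=t-s['ee_pos'][:2];print(t,tool(*d))
E
```

```text
time: 21.35
ee_pos: [448.1, -251.6, 141.0]
ee_rot: [-3.141, 0.001, -0.015]
contact_force: [-0.2, -0.3, -1.4]
gripper_width: 33.2
[ 448.05725761 -251.612444    140.98142154] -0.830894241383246 33.20799642175636 [-0.22429782 -0.26881065 -1.43926192]
[568.21073545 -60.61170901] [ 117.4 -192.7]
```

```bash
python3 -m handwheel '117 -193 0 -37 1;117 -193 0 -37 1;117 -193 0 -37 1;117 -193 0 -37 1;117 -193 0 -37 1;117 -193 0 -37 1;117 -193 0 -37 1;117 -193 0 -37 1;117 -193 0 -37 1'
python3 - <<'E'
from h import *
S=cam('scene');s=state();y=s['ee_rot'][2];print(s['ee_pos'],np.degrees(y),s['gripper_width'])
print('want',pix(S,[628.5,-16,146]))
u0,v0=240,150; f=S['frame'][v0:v0+90,u0:u0+110,::-1]; cv2.imwrite('pics/j.png',cv2.resize(f,None,fx=6,fy=6,interpolation=cv2.INTER_CUBIC))
E
```

```text
time: 22.48
ee_pos: [568.1, -61.3, 141.4]
ee_rot: [3.142, -0.0, 0.63]
contact_force: [0.6, -0.5, 0.2]
gripper_width: 33.3
[568.19158429 -61.19466864 141.40382416] 36.114126894776454 33.36969036203199
want [[289.47502864 194.76851832]]
```

View pics/j.png

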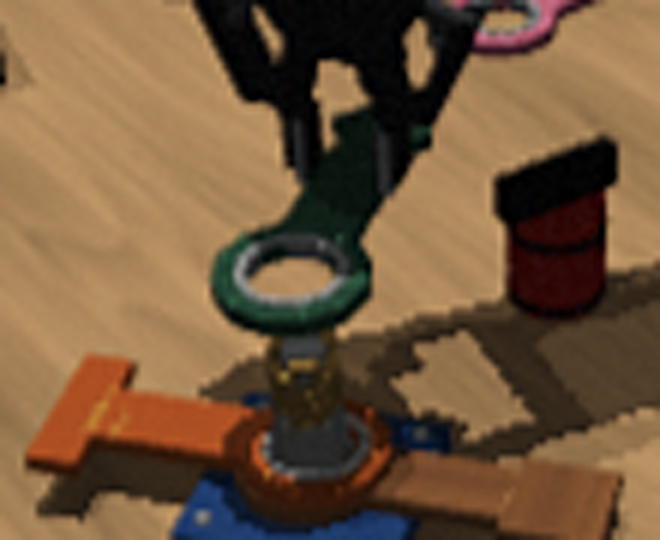

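Hole centre is at crop (294,269), i.e. image (289.0,194.8), against (289.5,194.8) wanted. I lower it.

```bash
python3 -m handwheel '0 0 20 0 1;0 0 40 0 1;0 0 52 0 1;0 0 65 0 1;0 0 78 0 1;0 0 88 0 1;0 0 94 0 1;0 0 98 0 1;0 0 98 0 1;0 0 98 0 1;0 0 98 0 -0.4;0 0 98 0 -0.4;0 0 98 0 -0.4;0 0 98 0 -0.4;0 0 80 0 -0.4;0 0 40 0 -0.4;0 0 0 0 -0.4;0 0 -45 0 -0.4;0 0 -45 0 -0.4'
python3 - <<'E'
from h import *
S=cam('scene');T=cam('top');s=state();y=s['ee_rot'][2];print(s['ee_pos'],np.degrees(y),s['gripper_width'])
u0,v0=240,150; f=S['frame'][v0:v0+100,u0:u0+120,::-1]; cv2.imwrite('pics/k.png',cv2.resize(f,None,fx=6,fy=6,interpolation=cv2.INTER_CUBIC))
E
```

```text
time: 24.9
ee_pos: [570.3, -61.2, 190.2]
ee_rot: [3.136, -0.005, 0.631]
contact_force: [0.6, -0.3, -0.1]
gripper_width: 59.6
[568.12870887 -60.67158778 186.20404756] 36.16561398101384 59.931356475833795
```

View pics/k.png

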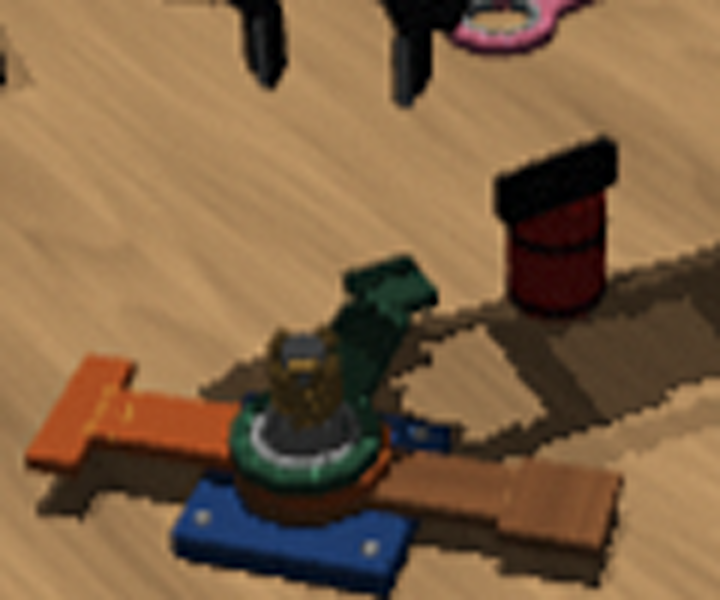

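The diamond lies on top, and all three eyes are on the post (crop 305,400). Now to locate the nut.

```bash
python3 - <<'E'
from h import *
S=cam('scene');T=cam('top')
print('hub top',plane(T,(336.5,216.5),61))
b=lambda u,v:(240+u/6,150+v/6)
print('bar ends z75',plane(S,[b(499,198),b(614,161)],75))
print('bar top corners z89',plane(S,[b(497,177),b(612,139)],89))
# red mask now, both
for c,w in((T,(320,200,352,235)),(S,(318,165,348,210))):
    for nm,lo,hi in(('red',None,None),):
        h=c['hsv'][w[1]:w[3],w[0]:w[2]]; m=((h[...,0]<6)|(h[...,0]>168))&(h[...,1]>120)&(h[...,2]>30)
        ys,xs=np.nonzero(m); print(nm,m.sum(),xs.min()+w[0],xs.max()+w[0],ys.min()+w[1],ys.max()+w[1])
    k=h[...,2]<38; k=cv2.morphologyEx(k.astype(np.uint8),cv2.MORPH_OPEN,np.ones((2,2),np.uint8)); n,l,s,ce=cv2.connectedComponentsWithStats(k)
    for i in range(1,n):
        if s[i][4]>8:
            ys,xs=np.nonzero(l==i); r=cv2.minAreaRect(np.c_[xs+w[0],ys+w[1]].astype(np.float32)); print('dark',s[i][4],r)
for x,y in((432,-62),(440,-62),(445,-60)): print(x,y,pix(T,[[x,y,61]]),pix(S,[[x,y,0],[x,y,61],[x,y,89]]).round(1).tolist())
s=state(); print(s['ee_pos'],np.degrees(s['ee_rot'][2]))
E
```

```text
hub top [[426.13014381 -71.91041883]]
bar ends z75 [[461.65921736 -78.26662038]
 [392.95949913 -65.22441232]]
bar top corners z89 [[462.80325568 -78.19848349]
 [393.75463213 -66.28821958]]Traceback (most recent call last):
  File "<stdin>", line 11, in <module>
    return umr_minimum(a, axis, None, out, keepdims, initial, where)
ValueError: zero-size array to reduction operation minimum which has no identity
```

Both views agree: bar centre about (427,-73), yaw about -11°, end-to-end 70 mm. I pick up the nut.

```bash
python3 -m handwheel '-121 -74 0 47 -0.4;-121 -74 0 47 -0.4;-121 -74 0 47 -0.4;-121 -74 0 47 -0.4;-121 -74 0 47 -0.4;-121 -74 40 47 -0.4;-121 -74 80 47 -0.4;-121 -74 105 47 -0.4;-121 -74 115 47 -0.4;-121 -74 119 47 -0.4;-121 -74 119 47 -0.4;-121 -74 119 47 0.4;-121 -74 119 47 1;-121 -74 119 47 1;-121 -74 119 47 1;-121 -74 119 47 1;-121 -74 119 47 1'
python3 - <<'E'
from h import *
s=state();print(s['ee_pos'],np.degrees(s['ee_rot']),s['contact_force'],s['gripper_width'])
E
```

```text
time: 27.22
ee_pos: [427.3, -72.4, 67.6]
ee_rot: [-3.142, -0.001, -0.189]
contact_force: [0.5, 2.4, 5.6]
gripper_width: 12.8
[427.28184092 -72.39669363  67.61237494] [-1.79995277e+02 -4.76326056e-02 -1.08309619e+01] [0.46103051 2.38923971 5.58331715] 12.755235627616953
```

```bash
python3 -m handwheel '0 0 -40 0 1;0 0 -90 0 1;0 0 -125 0 1;0 0 -125 0 1;187 -93 -125 -111 1;187 -93 -125 -111 1;187 -93 -125 -111 1;187 -93 -125 -111 1;187 -93 -125 -111 1;187 -93 -125 -111 1;187 -93 -125 -111 1;187 -93 -125 -111 1;187 -93 -125 -111 1;187 -93 -125 -111 1;187 -93 -125 -111 1;187 -93 -125 -111 1;187 -93 -125 -111 1'
python3 - <<'E'
from h import *
S=cam('scene');T=cam('top');s=state();print(s['ee_pos'],np.degrees(s['ee_rot']),s['gripper_width'],s['contact_force'])
P=s['ee_pos']; print('axis pix',pix(S,[[628.5,-16,z] for z in(60,100,125,186)]).round(1).tolist())
# red hub extents per row
h=S['hsv']; m=(((h[...,0]<7)|(h[...,0]>168))&(h[...,1]>120)&(h[...,2]>25)); m[:,:250]=0;m[:,330:]=0;m[:150]=0;m[230:]=0
for v in range(165,212,4):
    x=np.nonzero(m[v])[0]
    if len(x)>3: print(v,x.min(),x.max(),(x.min()+x.max())/2)
u0,v0=255,150; f=S['frame'][v0:v0+85,u0:u0+75,::-1]; cv2.imwrite('pics/l.png',cv2.resize(f,None,fx=7,fy=7,interpolation=cv2.INTER_CUBIC))
E
```

```text
time: 29.35
ee_pos: [627.6, -16.2, 190.8]
ee_rot: [-3.139, -0.001, 1.747]
contact_force: [-0.9, 0.1, -1.7]
gripper_width: 12.6
[627.88382013 -16.19954159 191.57214954] [-1.79942977e+02 -2.34723026e-02  1.00116537e+02] 12.67768508156406 [-0.31474908 -0.69930864 -1.96471884]
axis pix [[291.5, 218.7], [290.6, 207.8], [290.0, 200.8], [288.5, 182.8]]
185 281 290 285.5
189 281 297 289.0
193 282 300 291.0
197 282 300 291.0
201 283 299 291.0
```

View pics/l.png

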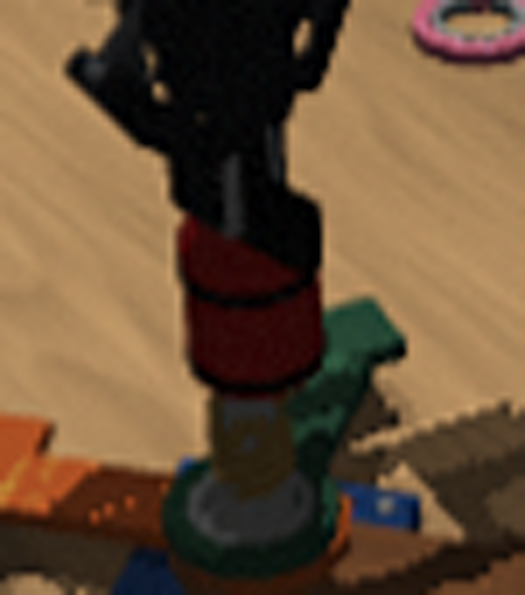

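The nut hangs upright above the post. Hub mid-column is about 291 against the axis at about 290, roughly 2 mm uncertain. I lower it gently and feel for contact.

```bash
python3 -m handwheel '0 0 15 0 1;0 0 22 0 1;0 0 25 0 1;0 0 27 0 1;0 0 29 0 1;0 0 29 0 1'
python3 - <<'E'
from h import *
S=cam('scene');s=state();print(s['ee_pos'],s['contact_force'],s['ft_torque'],S['R'][:,0])
E
```

```text
time: 30.2
ee_pos: [628.0, -15.8, 167.8]
ee_rot: [3.139, 0.001, 1.748]
contact_force: [-11.0, 2.8, 25.4]
gripper_width: 12.7
[627.98315015 -15.80267091 167.79611894] [-10.1532445    2.81191135  24.70389331] [ 0.18513421  2.15866543 -0.09500806] [-0.78576753  0.61810508 -0.0227048 ]
```

It touches at the post top (25 N, lateral force toward -x). I ease off and nudge toward -x.

```bash
python3 -m handwheel '0 0 -3 0 1;0 -2 -3 0 1;0 -2 -1 0 1;0 -2 -1 0 1'; python3 -m handwheel '0 -1 -2 0 1;0 -1 0 0 1;0 -1 0 0 1';  python3 -m handwheel '0 5 -2 0 1;0 5 0 0 1;0 5 0 0 1'
```

```text
time: 30.75
ee_pos: [628.1, -16.1, 167.7]
ee_rot: [3.134, 0.001, 1.748]
contact_force: [-1.0, 3.1, 16.5]
gripper_width: 12.9
time: 31.12
ee_pos: [626.9, -16.5, 167.8]
ee_rot: [3.135, 0.001, 1.748]
contact_force: [-2.2, 2.4, 18.5]
gripper_width: 12.5
time: 31.5
ee_pos: [630.2, -15.9, 167.6]
ee_rot: [3.139, 0.001, 1.748]
contact_force: [-6.8, 1.4, 21.9]
gripper_width: 12.6
```

```bash
python3 -m handwheel '2 -4 -2 0 1;2 -4 0 0 1;2 -4 0 0 1'; python3 -m handwheel '2 0 -2 0 1;2 0 0 0 1;2 0 0 0 1';  python3 -m handwheel '-6 0 -2 0 1;-6 0 0 0 1;-6 0 0 0 1'; python3 -m handwheel '-2 0 -2 0 1;-2 0 0 0 1;-2 0 0 0 1'
python3 - <<'E'
from h import *
S=cam('scene');s=state()
f=S['frame'][150:235,255:330,::-1].astype(float).sum(2)
h=S['hsv']
for v in (176,180,184,188,192,196,200,204,208,212,216,220): print(v,S['frame'][v,274:306].sum(1).tolist())
E
```

```text
time: 31.88
ee_pos: [627.1, -14.9, 167.8]
ee_rot: [3.136, 0.002, 1.748]
contact_force: [-2.7, 0.9, 19.6]
gripper_width: 12.7
time: 32.25
ee_pos: [626.7, -13.4, 167.7]
ee_rot: [3.137, 0.003, 1.748]
contact_force: [-4.5, -0.2, 19.3]
gripper_width: 12.5
time: 32.62
ee_pos: [627.4, -18.7, 167.5]
ee_rot: [3.137, 0.002, 1.748]
contact_force: [-4.2, 0.8, 19.4]
gripper_width: 12.5
time: 33.0
ee_pos: [627.7, -20.2, 167.1]
ee_rot: [3.138, 0.001, 1.748]
contact_force: [-3.8, 1.8, 17.6]
gripper_width: 12.5
176 [38, 8, 12, 24, 3, 24, 10, 23, 24, 21, 24, 9, 17, 15, 19, 17, 9, 6, 46, 106, 41, 304, 384, 396, 405, 392, 394, 396, 406, 417, 412, 414]
180 [378, 373, 397, 425, 244, 60, 14, 18, 17, 13, 8, 5, 78, 120, 100, 30, 11, 15, 8, 95, 55, 168, 388, 410, 405, 399, 388, 384, 387, 401, 400, 403]
184 [392, 379, 383, 402, 421, 155, 0, 19, 18, 25, 30, 7, 53, 111, 126, 45, 10, 16, 6, 9, 3, 3, 15, 151, 259, 354, 421, 410, 395, 392, 398, 395]
188 [409, 408, 418, 427, 416, 417, 266, 114, 49, 46, 43, 18, 40, 113, 127, 67, 11, 8, 15, 5, 4, 12, 12, 13, 10, 0, 199, 395, 413, 420, 421, 409]
192 [394, 401, 406, 412
[... 439 characters left out ...]
425, 430, 202, 63, 60, 60, 67, 67, 66, 69, 62, 53, 57, 64, 56, 53, 57, 63, 59, 58, 59, 56, 74, 74, 78, 71, 72]
208 [383, 386, 384, 377, 389, 405, 421, 387, 131, 20, 59, 63, 62, 68, 61, 64, 61, 65, 53, 67, 59, 67, 59, 41, 26, 2, 78, 110, 130, 138, 93, 53]
212 [401, 394, 388, 380, 381, 384, 381, 385, 411, 435, 288, 109, 51, 43, 37, 31, 32, 25, 45, 52, 56, 73, 80, 83, 56, 52, 41, 42, 42, 40, 106, 112]
216 [354, 360, 407, 411, 405, 393, 294, 166, 94, 63, 62, 72, 87, 89, 92, 100, 93, 85, 92, 75, 85, 89, 89, 51, 37, 46, 43, 47, 115, 136, 130, 131]
220 [160, 123, 125, 130, 94, 80, 58, 81, 165, 191, 129, 111, 114, 112, 102, 92, 89, 94, 93, 98, 108, 117, 118, 76, 116, 98, 49, 143, 134, 130, 147, 116]
```

```bash
python3 - <<'E'
from h import *
im=cv2.imread('pics/scene0.png')[:,:,::-1].astype(int)
for v in (206,210,214,218,222,226): print(v,[tuple(x) for x in im[v,281:302].tolist()])
t=cv2.imread('pics/top0.png')[:,:,::-1].astype(int)
print('top')
for v in range(152,172,2): print(v,[tuple(x) for x in t[v,309:325].tolist()])
E
```

```text
206 [(177, 139, 93), (175, 137, 92), (172, 135, 90), (167, 131, 86), (146, 113, 61), (135, 102, 46), (117, 100, 74), (126, 121, 112), (130, 129, 125), (129, 129, 131), (133, 132, 131), (123, 124, 119), (122, 106, 80), (141, 113, 57), (110, 83, 37), (133, 103, 63), (164, 127, 85), (170, 133, 89), (172, 134, 90), (174, 137, 92), (172, 134, 90)]
210 [(166, 128, 87), (169, 132, 88), (175, 136, 93), (150, 114, 70), (115, 87, 42), (111, 85, 38), (54, 50, 46), (118, 92, 50), (138, 111, 62), (138, 109, 61), (134, 109, 57), (112, 85, 38), (58, 47, 31), (105, 81, 40), (140, 111, 51), (143, 112, 64), (178, 141, 95), (179, 140, 95), (174, 136, 92), (168, 130, 86), (169, 131, 88)]
214 [(155, 120, 77), (160, 122, 78), (168, 128, 84), (160, 123, 78), (75, 55, 30), (32, 25, 9), (35, 26, 12), (39, 30, 19), (36, 30, 21), (36, 31, 24), (35, 28, 15), (36, 26, 11), (52, 39, 18), (38, 29, 15), (35, 27, 13), (44, 33, 14), (169, 131, 88), (178, 140, 95), (178, 139, 94), (181, 144, 97), (182, 145, 99)]
218 [(26, 55, 104), (53, 61, 73), (83, 83, 83), (67, 75, 90), (46, 51, 59), (42, 34, 22), (53, 41, 17), (44
[... 2575 characters left out ...]
[(40, 69, 112), (38, 66, 107), (39, 60, 94), (49, 55, 70), (58, 54, 49), (66, 56, 37), (73, 59, 35), (72, 58, 32), (71, 58, 34), (70, 58, 35), (68, 59, 43), (59, 58, 64), (46, 61, 90), (40, 66, 106), (39, 69, 112), (40, 69, 113)]
168 [(40, 68, 112), (38, 65, 106), (36, 60, 95), (36, 51, 75), (41, 47, 57), (46, 46, 46), (49, 46, 41), (46, 43, 38), (45, 42, 40), (44, 43, 43), (44, 48, 58), (43, 57, 83), (40, 64, 102), (39, 67, 110), (40, 69, 113), (40, 70, 113)]
170 [(39, 67, 111), (37, 65, 107), (36, 60, 99), (32, 55, 90), (35, 54, 84), (35, 49, 74), (38, 50, 69), (40, 49, 66), (38, 50, 70), (39, 54, 80), (38, 59, 94), (40, 66, 106), (40, 68, 110), (39, 68, 111), (39, 69, 113), (39, 68, 112)]
```

```bash
python3 -m handwheel '0 2 -2 0 1;0 2 0 0 1;0 2 0 0 1'; python3 -m handwheel '1 0 0 0 1;1 0 0 0 1'; python3 -m handwheel '1 0 0 0 1;1 0 0 0 1'; python3 -m handwheel '-3 0 0 0 1;-3 0 0 0 1';python3 -m handwheel '-1 0 0 0 1;-1 0 0 0 1'
python3 - <<'E'
from h import *
S=cam('scene');s=state();print(s['ee_pos'],s['contact_force'],s['ft_torque'],np.degrees(s['ee_rot']))
E
```

```text
time: 33.42
ee_pos: [629.1, -20.2, 163.8]
ee_rot: [3.141, 0.0, 1.748]
contact_force: [2.5, 0.4, -0.7]
gripper_width: 12.8
time: 33.67
ee_pos: [629.0, -19.7, 163.8]
ee_rot: [3.141, 0.001, 1.748]
contact_force: [3.7, -3.1, -3.4]
gripper_width: 12.7
time: 33.92
ee_pos: [628.8, -19.2, 163.9]
ee_rot: [3.141, 0.002, 1.748]
contact_force: [4.4, -4.1, -3.9]
gripper_width: 12.6
time: 34.17
ee_pos: [629.0, -20.6, 164.0]
ee_rot: [-3.142, -0.001, 1.748]
contact_force: [3.3, 1.8, -2.5]
gripper_width: 12.7
time: 34.42
ee_pos: [629.0, -21.0, 164.0]
ee_rot: [-3.141, -0.002, 1.749]
contact_force: [4.2, 3.9, -3.5]
gripper_width: 12.3
[629.01303336 -20.97771864 163.94185102] [ 3.97726975  3.38217662 -3.94626018] [ 0.84424853 -0.88884763  0.01893995] [-1.79987139e+02 -1.10928602e-01  1.00188287e+02]
```

It dropped over the post at the first corrected position. I centre it and lower to the roofs.

```bash
python3 -m handwheel '1 -0.5 0 0 1;1 -0.5 4 0 1;1 -0.5 8 0 1;1 -0.5 12 0 1;1 -0.5 15 0 1;1 -0.5 15 0 1'
```

```text
time: 35.22
ee_pos: [629.1, -21.0, 149.2]
ee_rot: [3.14, -0.0, 1.748]
contact_force: [6.0, 2.6, -2.4]
gripper_width: 12.4
```

Now at roof height. I loosen the grip, slide to the post axis, and turn backward in steps, tracking hub height and torque.

```bash
cat >> h.py <<'E'
def nut():
    S=cam('scene');h=S['hsv'];m=(((h[...,0]<7)|(h[...,0]>168))&(h[...,1]>120)&(h[...,2]>20)); m[:,:270]=0;m[:,315:]=0;m[:170]=0;m[232:]=0
    m=cv2.morphologyEx(m.astype(np.uint8),cv2.MORPH_OPEN,np.ones((3,3)));ys,xs=np.nonzero(m); s=state()
    g=S['frame'][200:240,284:298].sum(2).mean(1).round(0).astype(int)
    print('t',s['time'],s['ee_pos'].round(1),'yaw',np.degrees(s['ee_rot'][2]).round(1),'F',s['contact_force'].round(1),'M',s['ft_torque'].round(2),'w',round(s['gripper_width'],1),'red rows',ys.min(),ys.max(),'n',len(ys),'j6',s['joints'][5].round(2))
    print(g.tolist())
E
python3 - <<'E'
from h import *
nut()
E
python3 -m handwheel '0 0 0 0 0.6;0 0 0 0 0.55;0 0 0 0 0.55;2 0 0 0 0.55;4 0 1 0 0.55;4 0 1 0 0.55'
python3 - <<'E'
from h import *
nut()
E
python3 -m handwheel '0 0 0 -10 0.55;0 0 0 -20 0.55;0 0 0 -30 0.55;0 0 0 -40 0.55;0 0 0 -40 0.55'
python3 - <<'E'
from h import *
nut()
E
```

```text
t 35.275 [629.1 -21.  149.2] yaw 100.2 F [ 6.3  1.6 -1.5] M [ 0.5  -1.32 -0.09] w 12.7 red rows 194 215 n 292 j6 -0.33
[54, 55, 53, 36, 22, 43, 60, 60, 60, 60, 57, 59, 60, 60, 53, 32, 23, 58, 96, 107, 105, 111, 118, 124, 126, 128, 113, 77, 50, 46, 44, 48, 66, 80, 80, 76, 73, 71, 78, 85]
time: 36.02
ee_pos: [627.6, -17.0, 148.2]
ee_rot: [-3.141, -0.0, 1.749]
contact_force: [0.3, -0.8, -0.2]
gripper_width: 19.2
t 36.075 [627.7 -17.1 148.2] yaw 100.2 F [ 0.7 -0.6  0.5] M [-0.   -0.01  0.02] w 19.6 red rows 196 218 n 295 j6 -0.33
[34, 40, 48, 56, 57, 54, 36, 23, 42, 58, 61, 58, 59, 61, 61, 61, 61, 54, 32, 29, 69, 108, 119, 119, 124, 126, 115, 81, 54, 44, 44, 50, 64, 78, 80, 76, 72, 72, 66, 75]
time: 36.7
ee_pos: [627.8, -17.3, 148.3]
ee_rot: [3.142, -0.0, 2.445]
contact_force: [-0.3, 1.6, -0.2]
gripper_width: 19.1
t 36.75 [627.8 -17.3 148.3] yaw 140.0 F [ 1.1 -0.5 -0. ] M [0.02 0.04 0.01] w 19.4 red rows 198 218 n 317 j6 -1.02
[57, 61, 64, 64, 57, 50, 28, 23, 53, 60, 61, 59, 58, 60, 59, 62, 60, 50, 24, 31, 79, 109, 118, 118, 121, 124, 116, 86, 67, 62, 49, 47, 63, 78, 81, 74, 72, 70, 79, 94]
```

On release it sank about 3 rows (10 mm), so the lugs are on the crown. I follow down 8 mm and keep turning backward.

```bash
python3 -m handwheel '0 0 8 0 0.55;0 0 8 -10 0.55;0 0 8 -20 0.55;0 0 8 -30 0.55;0 0 8 -40 0.55;0 0 8 -40 0.55'
python3 - <<'E'
from h import *
nut()
E
python3 -m handwheel '0 0 0 -10 0.55;0 0 0 -20 0.55;0 0 0 -30 0.55;0 0 0 -30 0.55'
python3 - <<'E'
from h import *
nut()
E
```

```text
time: 37.5
ee_pos: [627.5, -17.2, 139.7]
ee_rot: [3.141, -0.001, 3.141]
contact_force: [0.1, 0.6, -0.2]
gripper_width: 19.5
t 37.55 [627.5 -17.2 139.8] yaw 179.9 F [-0.3  1.3  0.4] M [0.01 0.04 0.02] w 19.1 red rows 197 218 n 301 j6 -1.72
[49, 57, 62, 64, 63, 52, 27, 21, 50, 60, 62, 63, 62, 60, 60, 62, 60, 51, 27, 28, 76, 109, 118, 119, 121, 127, 119, 87, 69, 65, 50, 48, 65, 79, 78, 76, 73, 74, 85, 90]
time: 38.05
ee_pos: [627.7, -17.6, 140.3]
ee_rot: [3.141, 0.0, -2.623]
contact_force: [-1.6, -1.6, 1.8]
gripper_width: 19.3
t 38.1 [627.7 -17.6 140.3] yaw -150.3 F [-1.2 -0.8  1.9] M [-0.23  0.08 -1.68] w 19.3 red rows 198 220 n 295 j6 -2.24
[34, 37, 42, 47, 51, 53, 60, 55, 47, 32, 31, 56, 60, 61, 59, 59, 60, 62, 56, 47, 27, 29, 80, 113, 124, 125, 110, 75, 64, 63, 52, 50, 64, 79, 81, 76, 74, 72, 85, 97]
```

The torque stop (-1.7 Nm) and a further drop of about 8 mm show it is in the start of the thread. Now forward, following down.

```bash
python3 -m handwheel '0 0 3 5 0.55;0 0 5 15 0.55;0 0 5 25 0.55;0 0 5 35 0.55;0 0 6 45 0.55;0 0 6.7 55 0.55;0 0 7.5 65 0.55;0 0 8.2 75 0.55;0 0 9 85 0.55;0 0 9.7 95 0.55;0 0 9.7 95 0.55'
python3 - <<'E'
from h import *
nut()
E
```

```text
time: 39.48
ee_pos: [627.8, -17.0, 130.3]
ee_rot: [-3.141, -0.0, 2.009]
contact_force: [-0.1, 0.9, 0.4]
gripper_width: 19.4
t 39.525 [627.8 -17.1 130.4] yaw 115.3 F [ 0.7  0.2 -0. ] M [0.04 0.02 0.04] w 19.2 red rows 201 221 n 300 j6 -0.59
[32, 48, 43, 45, 57, 65, 60, 56, 51, 39, 23, 42, 58, 61, 60, 59, 61, 60, 59, 58, 48, 26, 29, 81, 116, 124, 120, 84, 59, 50, 44, 49, 66, 80, 80, 76, 73, 69, 66, 75]
```

```bash
python3 -m handwheel '0 0 0.7 10 0.55;0 0 1.5 20 0.55;0 0 2.2 30 0.55;0 0 3 40 0.55;0 0 3.7 50 0.55;0 0 4.5 60 0.55;0 0 5.2 70 0.55;0 0 6 80 0.55;0 0 6 80 0.55'
python3 - <<'E'
from h import *
nut()
E
python3 -m handwheel '0 0 0.7 10 0.55;0 0 1.5 20 0.55;0 0 2.2 30 0.55;0 0 2.2 30 0.55'
python3 - <<'E'
from h import *
nut()
E
```

```text
time: 40.65
ee_pos: [627.8, -17.3, 124.5]
ee_rot: [-3.142, 0.0, 0.617]
contact_force: [-0.1, -0.3, -0.3]
gripper_width: 19.0
t 40.7 [627.8 -17.3 124.5] yaw 35.4 F [ 0.2 -0.2  0. ] M [-0.03 -0.08 -0.01] w 19.0 red rows 201 223 n 287 j6 0.8
[44, 49, 40, 37, 35, 40, 40, 41, 40, 42, 43, 28, 25, 52, 61, 61, 60, 61, 58, 61, 61, 58, 45, 29, 43, 98, 114, 85, 62, 59, 49, 48, 65, 80, 78, 75, 73, 74, 85, 88]
time: 41.2
ee_pos: [627.7, -17.2, 122.4]
ee_rot: [-3.142, 0.0, 0.095]
contact_force: [-0.2, -0.2, -0.2]
gripper_width: 19.2
t 41.25 [627.8 -17.3 122.4] yaw 5.5 F [0.1 0.3 1.2] M [ 0.02  0.03 -0.03] w 19.1 red rows 202 223 n 279 j6 1.32
[34, 35, 42, 48, 41, 34, 40, 42, 47, 55, 57, 43, 21, 34, 56, 60, 59, 59, 60, 62, 59, 59, 52, 32, 26, 69, 105, 82, 63, 63, 50, 50, 65, 80, 81, 77, 72, 73, 84, 89]
```

```bash
python3 -m handwheel '0 0 0.7 10 0.55;0 0 1.5 20 0.55;0 0 1.5 20 0.55'
python3 - <<'E'
from h import *
nut()
E
python3 -m handwheel '0 0 0.7 10 0.55;0 0 1.2 20 0.55;0 0 1.2 20 0.55'
python3 - <<'E'
from h import *
nut()
E
```

```text
time: 41.62
ee_pos: [627.8, -17.2, 120.9]
ee_rot: [-3.142, 0.0, -0.253]
contact_force: [-0.1, 0.2, 0.6]
gripper_width: 19.5
t 41.675 [627.8 -17.2 120.9] yaw -14.4 F [0.2 0.9 0.2] M [ 0.07  0.01 -0.  ] w 19.2 red rows 202 224 n 299 j6 1.67
[33, 33, 38, 49, 58, 47, 42, 53, 59, 62, 60, 52, 30, 22, 47, 62, 62, 61, 58, 58, 60, 61, 56, 44, 28, 42, 82, 79, 69, 66, 50, 48, 61, 78, 80, 76, 71, 74, 84, 89]
time: 42.05
ee_pos: [627.8, -17.3, 119.7]
ee_rot: [-3.142, 0.0, -0.602]
contact_force: [-0.4, -0.3, -0.5]
gripper_width: 18.9
t 42.1 [627.8 -17.3 119.7] yaw -34.4 F [-0.7 -0.5  0.8] M [-0.01  0.04  0.01] w 19.1 red rows 204 224 n 297 j6 2.02
[38, 37, 36, 35, 56, 54, 53, 60, 63, 64, 61, 57, 39, 21, 39, 55, 62, 60, 60, 63, 60, 63, 56, 52, 27, 33, 70, 78, 66, 64, 52, 47, 64, 79, 81, 72, 73, 67, 79, 87]
```

```bash
python3 -m handwheel '0 0 0.7 10 0.55;0 0 1 20 0.55;0 0 1 20 0.55'
python3 - <<'E'
from h import *
nut()
E
python3 -m handwheel '0 0 0 8 0.55;0 0 0 15 0.55;0 0 0 15 0.55'
python3 - <<'E'
from h import *
nut()
E
```

```text
time: 42.48
ee_pos: [627.9, -17.2, 118.8]
ee_rot: [-3.141, -0.0, -0.951]
contact_force: [0.9, 0.3, -0.0]
gripper_width: 19.3
t 42.525 [627.9 -17.2 118.8] yaw -54.4 F [0.5 1.2 0.7] M [ 0.07 -0.05  0.04] w 19.1 red rows 206 224 n 297 j6 2.37
[32, 32, 32, 34, 41, 41, 55, 63, 61, 64, 62, 56, 46, 27, 29, 56, 62, 60, 62, 60, 60, 57, 60, 53, 35, 26, 57, 74, 62, 52, 46, 48, 66, 76, 77, 74, 71, 69, 71, 71]
time: 42.9
ee_pos: [628.0, -17.0, 118.8]
ee_rot: [-3.141, 0.0, -1.213]
contact_force: [1.1, 2.7, -0.9]
gripper_width: 19.2
t 42.95 [627.9 -17.  118.8] yaw -69.5 F [1.4 1.4 0.4] M [ 0.33 -0.11 -0.01] w 19.1 red rows 204 224 n 299 j6 2.63
[30, 29, 33, 32, 37, 44, 46, 58, 60, 59, 58, 57, 43, 23, 29, 55, 62, 60, 59, 61, 60, 61, 60, 56, 32, 28, 63, 72, 56, 46, 45, 48, 64, 78, 80, 73, 73, 70, 64, 72]
```

```bash
python3 -m handwheel '0 0 0 8 0.55;0 0 0 16 0.55;0 0 0 16 0.55'
python3 - <<'E'
from h import *
nut()
S=cam('scene'); f=S['frame'][165:245,250:350,::-1]; cv2.imwrite('pics/m.png',cv2.resize(f,None,fx=7,fy=7,interpolation=cv2.INTER_CUBIC))
E
```

```text
time: 43.32
ee_pos: [628.2, -16.8, 118.8]
ee_rot: [-3.141, 0.001, -1.493]
contact_force: [2.5, 3.3, -0.5]
gripper_width: 19.6
t 43.375 [628.2 -17.  118.8] yaw -85.5 F [3.  2.6 0.8] M [ 0.52 -0.37  0.05] w 19.1 red rows 203 224 n 291 j6 2.91
[32, 30, 29, 33, 42, 38, 39, 44, 54, 58, 59, 58, 42, 23, 34, 52, 65, 62, 64, 61, 59, 62, 58, 53, 33, 25, 54, 66, 52, 50, 47, 49, 66, 78, 79, 74, 72, 67, 69, 77]
```

View pics/m.png

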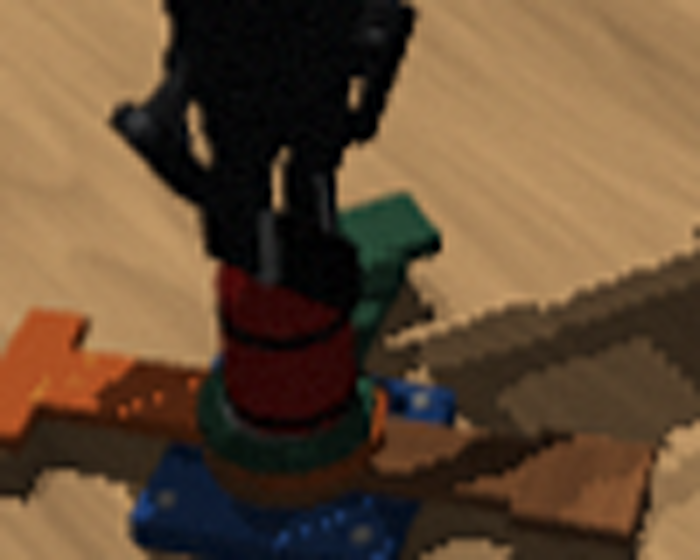

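The rim sits at the green ring (crop 290,425), and small side forces suggest it is resisting. To be sure, I regrasp half a turn back and turn forward until torque shows.

```bash
python3 -m handwheel '0 0 0 0 -0.4;0 0 0 0 -0.4;0 0 -30 -3 -0.4;0 0 -45 -13 -0.4;0 0 -45 -170 -0.4;0 0 -45 -170 -0.4;0 0 -45 -170 -0.4;0 0 -45 -170 -0.4;0 0 -45 -170 -0.4;0 0 -45 -170 -0.4;0 0 -45 -170 -0.4;0 0 -45 -170 -0.4;0 0 -45 -170 -0.4;0 0 -45 -170 -0.4;0 0 -45 -170 -0.4;0 0 -45 -170 -0.4;0 0 -45 -170 -0.4;0 0 -45 -170 -0.4;0 0 -45 -170 -0.4;0 0 -45 -170 -0.4'
python3 -m handwheel '0 0 20 0 -0.4;0 0 45 0 -0.4;0 0 45 0 0.55;0 0 45 0 0.55;0 0 45 0 0.55;0 0 45 8 0.55;0 0 45 16 0.55;0 0 45 16 0.55'
python3 - <<'E'
from h import *
nut()
E
python3 -m handwheel '0 0 0 8 0.55;0 0 0 16 0.55;0 0 0 16 0.55'
python3 - <<'E'
from h import *
nut()
E
```

```text
time: 45.92
ee_pos: [627.6, -17.6, 163.6]
ee_rot: [-3.141, 0.0, 1.468]
contact_force: [0.7, -0.2, -0.3]
gripper_width: 59.8
time: 46.92
ee_pos: [629.7, -17.5, 119.7]
ee_rot: [3.137, -0.001, 1.19]
contact_force: [7.0, -1.7, -4.1]
gripper_width: 19.6
t 46.975 [629.7 -17.5 119.7] yaw 68.2 F [ 7.  -0.8 -4.6] M [-0.06 -1.03  1.02] w 19.2 red rows 203 225 n 275 j6 0.23
[40, 32, 28, 29, 27, 28, 27, 30, 33, 40, 48, 54, 50, 32, 22, 47, 60, 61, 60, 60, 60, 60, 62, 57, 39, 25, 40, 60, 68, 63, 52, 48, 65, 79, 77, 74, 74, 73, 84, 96]
time: 47.35
ee_pos: [629.7, -17.5, 119.6]
ee_rot: [3.136, -0.001, 0.915]
contact_force: [8.1, -0.7, -4.9]
gripper_width: 19.5
t 47.4 [629.7 -17.5 119.7] yaw 52.5 F [ 7.  -1.1 -5.3] M [ 0.08 -1.15  2.55] w 19.7 red rows 202 225 n 289 j6 0.51
[37, 37, 34, 32, 30, 32, 27, 35, 37, 42, 44, 46, 43, 33, 25, 46, 57, 58, 62, 61, 61, 60, 62, 58, 44, 28, 40, 61, 64, 66, 48, 48, 64, 78, 81, 75, 74, 73, 84, 96]
```

Torque now climbs to 2.5 Nm with no further sinking, so the nut is seated on the stack. I unload, release and retreat for a last look.

```bash
python3 -m handwheel '0 0 0 -8 0.55;0 0 0 -16 0.55;0 0 0 -16 -0.4;0 0 0 -16 -0.4;0 0 0 -16 -0.4;0 0 -40 -16 -0.4;0 0 -100 -16 -0.4;0 0 -150 -16 -0.4;-60 -60 -180 -16 -0.4;-100 -100 -180 -16 -0.4;-100 -150 -180 -16 -0.4;-100 -150 -180 -16 -0.4;-100 -150 -180 -16 -0.4;-100 -150 -180 -16 -0.4'
python3 - <<'E'
from h import *
nut()
S=cam('scene'); T=cam('top'); cv2.imwrite('pics/top_end.png',T['frame'][:,:,::-1]); f=S['frame'][150:350,180:400,::-1]; cv2.imwrite('pics/n.png',cv2.resize(f,None,fx=3,fy=3,interpolation=cv2.INTER_CUBIC))
print('rim expect rows z=48, front', pix(S,[[628.5+14,-16+23,48],[628.5+14,-16+23,51],[628.5,-16,137]]))
E
```

```text
time: 49.15
ee_pos: [449.1, -4.6, 298.6]
ee_rot: [3.141, -0.0, 1.189]
contact_force: [-0.5, -0.2, -0.1]
gripper_width: 59.6
t 49.2 [449.1  -4.6 298.4] yaw 68.1 F [ 0.1 -0.4  0.3] M [-0.01 -0.04  0.02] w 59.6 red rows 201 225 n 309 j6 0.2
[116, 91, 78, 81, 86, 87, 89, 104, 106, 101, 98, 64, 43, 32, 21, 43, 57, 59, 57, 61, 58, 60, 58, 54, 42, 27, 46, 69, 108, 115, 71, 42, 61, 75, 78, 72, 71, 90, 174, 199]
rim expect rows z=48, front [[292.41116545 228.04756757]
 [292.34396416 227.25840688]
 [289.69814383 197.38229057]]
```

View pics/n.png

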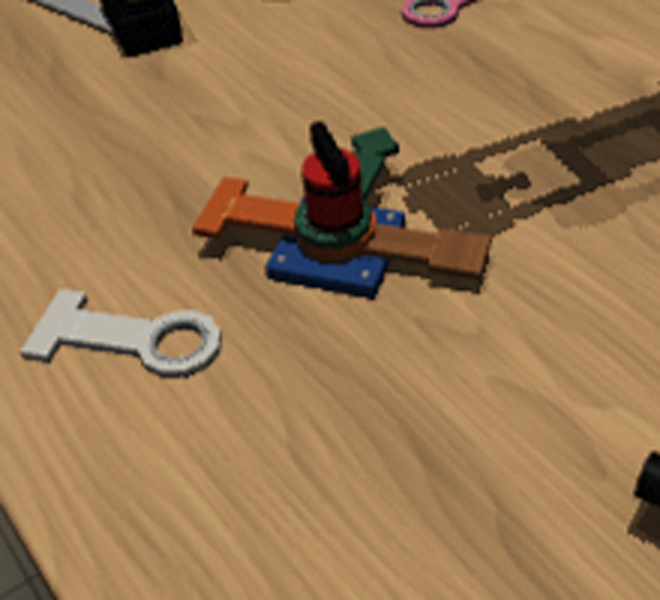

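All three templates lie flat on the foot and the nut sits on the stack with the gripper clear. Its rim row of 225 against 216 at z≈82 gives a rim height of about 48 mm, which is the stack top. One last numeric check for a hidden yellow disc and for bystander shifts.

```bash
python3 - <<'E'
from h import *
T=cam('top')
for nm in('pics/top0.png','pics/top_end.png'):
    h=cv2.cvtColor(cv2.imread(nm),cv2.COLOR_BGR2HSV); m=cv2.inRange(h,np.array((17,135,50)),np.array((35,255,255)))
    n,l,s,ce=cv2.connectedComponentsWithStats(m); print(nm,[(ce[i].round(0).tolist(),int(s[i][4]),plane(T,ce[i],10)[0].round(0).tolist()) for i in range(1,n) if s[i][4]>30])
    g=cv2.inRange(h,np.array((0,0,0)),np.array((180,255,45)));g[:, :130]=0;g[145:215,:]&=255
    for w in((155,165,215,210),(428,140,512,185),(440,200,470,230)): mm=cv2.moments(g[w[1]:w[3],w[0]:w[2]],True); print(round(mm['m10']/max(mm['m00'],1),1),round(mm['m01']/max(mm['m00'],1),1),mm['m00'])
E
```

```text
pics/top0.png [([468.0, 155.0], 674, [624.0, -597.0]), ([108.0, 174.0], 87, [670.0, 767.0]), ([455.0, 215.0], 174, [398.0, -512.0])]
29.2 23.5 1011.0
29.0 25.4 617.0
0.0 0.0 0.0
pics/top_end.png [([468.0, 155.0], 672, [624.0, -597.0]), ([108.0, 174.0], 86, [670.0, 767.0]), ([455.0, 215.0], 174, [398.0, -512.0])]
29.2 23.4 1001.0
29.1 25.4 611.0
0.0 0.0 0.0
```

The only yellow things are the drill, the pencil and the glue bottle, all unmoved, so there is no disc template. I hand in.

```bash
python3 -c "
from plant import r,state
print(r.hand_in()); print(state()['time'])"
```

```text
the job is handed in; nothing more can be done
None
the job is handed in; nothing more can be done
```

The job is handed in. The square, tee and diamond templates lie flat on the stand's foot with the post through their eyes. The red keeper nut is screwed down onto the stack. There was no yellow disc on the bench.

**Nut:** The first try at setting it down met the post's top edge at about 25 N, so I corrected the position by about 4 mm and it dropped over. I turned it backward about 110° until it dropped into the thread and hit the stop. I then ran it forward with a loose grip, regrasping once, until the torque rose to 2.5 Nm with no further sinking.

**Last checks:**
- **Nut height:** measured against the nut's rim at a known height, it puts the rim at about 47–48 mm, where the stack top should be. A direct prediction from the camera calibration was about 3 image rows off. That same offset showed at another nut height, so I put it down to bias in that prediction.
- **Bystanders:** the glue bottle, drill and sander show no shift between the first and last pictures, and I left the pink and white look-alikes alone.
- **Gripper and time:** the gripper was clear of everything, at about 49 s of the 176 s allowed.

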